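# Clear the chip hood

### The job

Pull the hood's bottom-hinged front door all the way down, take the wooden-handled scraper block and push all three steel chips from the hood's floor over its back edge into the gutter, without touching the chips with the fingers. Then set the scraper back flat on the bench, clear of the hood, and push the door fully shut again. Do not let the door fly or slam, and leave the brake pad, the oil filter and the bulb carton where they stand.

Things in the scene. Friction and masses are not known exactly. Their poses are not given: they have to be found in the camera images.
- chip_hood: Grey steel hood fixed to the bench, 130 mm wide (y), possibly turned about z. Origin: on the bench under the middle of its floor's front edge; x points into the hood, away from the door, y left, z up. Level floor 50 mm above the bench, x = 0 to 85 mm, 120 mm wide between 5 mm side walls, whose front edges slope back 22 degrees up to the roof.
- roof_edge (a point): Middle of the front lower edge of the hood's pale plastic roof, at (44, 0, 155) mm in the chip_hood frame: 105 mm above the floor. The roof is 4 mm thick and covers x = 44 to 130 mm, so a gripper must come in tilted under it.
- gutter (a point): Middle of the gutter's bottom, 12 mm above the bench, at (104, 0, 12) mm in the chip_hood frame. The gutter lies behind the floor's back edge, from x = 85 to 124 mm, as wide as the floor; then the back wall.
- door (a joint): Angle (rad) of the hood's front door about its lower edge: 0 shut (leaning 22 degrees back from upright), 1.955 fully down at its stop (level, inner face flush with the floor, reaching out of the hood). May start ajar. Stiff hinge (0.32 N m friction): stays where left. Panel 128 mm wide, 8 mm thick, 8 to 112 mm from the hinge line; 0.3 kg.
- door_hinge (a point): Middle of the door's hinge line, at (-6, 0, 46) mm in the chip_hood frame; the line runs along the hood's y.
- door_bar (a point): Middle of the door's pull bar: round, 10 mm thick, 100 mm long, along the hood's y, in the door's mid-plane 154 mm from the hinge line. 8 mm rods at its ends hold it; open gap of 37 mm between bar and panel edge. When shut it stands 34 mm above the roof's underside. A pinched bar can turn between the finger pads.
- scraper: Loose scraper, flat on the bench: steel block 40 (x) by 104 (y) by 22 mm high, wooden handle; 0.25 kg. Origin: centre of the block's underside; +x is its pushing face (20 mm ahead of the origin), z up. Handle 16 mm thick, 24 mm wide (y), 115 mm long, from the block's top at x = -8, z = 19 mm, leaning back to -x by 40 degrees from vertical.
- scraper_grip (a point): Point on the handle's axis 80 mm up from its root: at (-59, 0, 80) mm in the scraper frame. Grip across the 16 mm thickness here, the fingers pointing down along the handle.
- chip0: Steel offcut 18 x 14 x 7 mm lying on the hood's floor. Origin: centre of its underside.
- chip1: Round steel slug, 18 mm across, 7 mm thick, lying on the hood's floor. Origin: centre of its underside.
- chip2: Steel offcut 22 x 10 x 7 mm lying on the hood's floor. Origin: centre of its underside.
- brake_pad: Bystander: brake pad 50 x 128 x 16 mm lying on the bench. Origin: centre of its underside, long side along its y.
- oil_filter: Bystander: oil filter, an upright round can 72 mm across, 88 mm high, beside the hood. Origin: centre of its underside.
- bulb_box: Bystander: small carton 42 x 42 x 62 mm high beside the hood. Origin: centre of its underside.
- carton_lid (a point): Obstacle, fixed: middle of the raised edge of the open white carton's lid, near the robot's start, left of the work. The lid slopes up towards -y from 100 mm to 310 mm above the bench and covers x = 100 to 360 mm, y = 270 to 545 mm; rise above it before moving across. Beside it (x = 130 to 300, y = 90 to 390 mm) stands a blue cabinet 137 mm high.

How it is judged:
On the way, in this order (a step that is already met when the one before it is completed fails the run):
1. the door is pulled all the way down (within 0.15 rad of its stop) (value of joint door above 1.8 rad), for 0.2 s.
2. all three chips lie in the gutter (z of chip0 in the frame of chip_hood between 0 and 0.035 m and x of chip0 in the frame of chip_hood between 0.083 and 0.126 m and z of chip1 in the frame of chip_hood between 0 and 0.035 m and x of chip1 in the frame of chip_hood between 0.083 and 0.126 m and z of chip2 in the frame of chip_hood between 0 and 0.035 m and x of chip2 in the frame of chip_hood between 0.083 and 0.126 m), for 0.2 s.
3. the scraper stands flat on the bench again, clear of the hood and let go (height (world z) of scraper between -0.008 and 0.008 m and angle between scraper's own z axis and vertical below 0.1 rad and contact force between scraper and chip_hood below 0.05 N and contact force between the fingers and scraper below 0.1 N), for 0.2 s.
At the end, for the whole second after the job is handed in: The door is shut (within 0.06 rad of its stop), all three chips lie in the gutter behind the floor (origins below 35 mm over the bench and behind the floor's back edge), and the scraper stands flat on the bench (underside within 8 mm of it, tilt under 0.1 rad), at rest and not touching the hood (all of step 2 and value of joint door below 0.06 rad and height (world z) of scraper between -0.008 and 0.008 m and angle between scraper's own z axis and vertical below 0.1 rad and contact force between scraper and chip_hood below 0.05 N and linear speed of scraper below 0.02 m/s).
It fails at once if a chip is touched by the fingers (contact force between the fingers and chip0 above 0.3 N or contact force between the fingers and chip1 above 0.3 N or contact force between the fingers and chip2 above 0.3 N).
It fails at once if a bystander is moved more than 20 mm (distance of any of brake_pad, oil_filter, bulb_box from where it was at the start of the episode above 0.02 m).
It fails at once if the door flies or slams (faster than 3.5 rad/s) (velocity of joint door above 3.5 rad/s or velocity of joint door below -3.5 rad/s).
It also fails if it takes over 72 s, if anything falls off the work surface, if the arm or the gripper's body presses on something with over 40 N, if the wrist force passes 120 N, or if a joint passes its speed limit or range.

### The arm

A 7-joint arm with a two-finger parallel gripper is mounted at the origin on a cart in front of the work surface, level with it; the furniture and walls round the work are solid. World frame = base frame: x ahead of the robot, y to its left, z up, the work surface at z = 0. Lengths are in m, angles in rad, forces in N, time in s.
With the tool pointing down it reaches from about 0.425 to 0.925 m from the base axis. Payload 6.8 kg.
Tool frame: the origin (TCP) lies at the very end of the fingers, on their centre line; the grasp point (between the pads) lies bot.tcp_to_grasp behind it (bot.tcp_to_grasp is the distance from the TCP to the grasp point, in m); z points along the fingers, y is the line along which they close (so a half turn about z gives the same grasp; the last joint's range is limited). The gripper opens to 85 mm and grips with 20 to 120 N. Pads are 22 mm wide; open, the fingers measure 114 mm over their backs; the gripper's body (76 mm by 85 mm) begins 54 mm behind the grasp point. The pads swing forward as they close: fully open they stand 13 mm farther back than shut.
Start: joints at [1.171, 0.477, 0.022, 1.555, -0.011, 1.109, -0.083], TCP at [0.194, -0.646, 0.231] pointing down, gripper open.
Joint ranges: [-2.96, 2.96], [-0.34, 2.1], [-1.41, 1.46], [0.24, 2.44], [-1.37, 4.51], [0.17, 1.92], [-2.96, 2.96]. Speed limits (rad/s): [2.39, 2.39, 3.14, 3.14, 3.14, 3.14, 3.14].

### API

Orientations are given as a unit quaternion [w, x, y, z].
In Python, from station import bot gives the robot as it stands.
- The arm moves only by the tool servo_tool, never from a script. Its argument "motion" is a list that holds one entry, the list of rows, each a list of 7 numbers: the shift along the tool's x, y, z in m, then the turn, a rotation vector about the tool's x, y, z in units of 5 degrees (1.0 is 5 degrees), then the opening, from 0 (shut) to 1 (fully open). A call has 1 to 20 rows; each row is the pose to reach, as a shift and turn from the pose commanded when the call began, along the tool's axes at that moment; what a row does not reach only later rows make up. A row lasts 1/12 s, in which the tool goes at most 41.7 mm and 7.16 degrees, less where a joint would pass 70% of its speed; a pose out of reach is approached as far as the arm can. A call with a gripper value outside its range is refused whole. The fingers move at their own pace and stop on an object; "grip_force" is the grip in N (left out, the last holds). Time passes only in rows, so rows that repeat a pose let the fingers close. It gives the time, the measured TCP pose, the force, the opening and the grip force at its end, in the units of the state.
- bot.get_obs(): the state, without advancing time (a new reading comes with each control period).
- bot.read_camera(name): name is "scene" or "top" or "wrist"; returns a dict with "img" (400x640x3 uint8, red, green, blue), "K" (3x3 intrinsics, pixels), "k1" (the pictures are not rectified: a ray, as slopes to the right and down, at radius r is drawn at 1 + k1 r^2 times it, then the intrinsics apply), "pose" (4x4, takes a point from camera to world coordinates). Camera axes: x right, y down, z forward; pixel columns grow to the right and rows downward; lengths in m; the calibration is good to about 2 mm. A picture is of the moment at which its call begins. There is no depth.
- bot.hand_in(): hands the job in; it is judged then, once.
The state is a dict: "t": time; "q": joint angles; "joint_vel": joint speeds; "joint_torque": joint torques, N m; "eef_pos": TCP position; "tool_rot": TCP orientation; "contact_force": force on the tool from outside, world axes, zero at the start; "torque": the same for the moment, N m; "gripper_width": opening from 0.0 (shut) to 1.0 (fully open); "grasp_force": force on a finger pad.
Only numpy, scipy, OpenCV 4.12 (cv2) and the standard library are available. Lean on these libraries where they do the work, as an engineer would, in place of code of your own. Each camera call takes 0.05 s, during which the arm holds its last target. There are 200 camera calls.

## Working session

There is one attempt and no reset: what is moved stays moved. The work goes in short steps, Python scripts to look and compute and a tool call to move; the robot and the scene stay as the last step left them, time stands still between calls to the robot, and variables do not carry over. Pictures are saved under pics/ and viewed, at most 10 in all, crops included, and the job is handed in when it is done.

Besides the shell and the picture viewer there is one more tool, called as name([rows], argument=value, ...), one row to a line, values as JSON. servo_tool: Moves the arm, as the interface text tells. Its arguments: {"type":"object","properties":{"motion":{"type":"array"},"grip_force":{"type":"number"}},"required":["motion"]}

```bash
ls; mkdir -p pics; python3 - <<'E'
from station import bot
import cv2,numpy as np
o=bot.get_obs();print(o['t'],o['eef_pos'],o['tool_rot'],o['gripper_width'],bot.tcp_to_grasp)
for n in("scene","top"):
    c=bot.read_camera(n);cv2.imwrite(f"pics/{n}0.png",c["img"][:,:,::-1]);print(n,c["K"].tolist(),c["k1"],np.round(c["pose"],4).tolist())
E
```

```text
pics
0.0 [ 0.19395361 -0.6459047   0.23032462] [-8.95177623e-04  9.89377394e-01  1.45366882e-01 -2.03327343e-04] 0.9994993970033771 0.0187
scene [[379.0912296545431, 0.0, 314.3236762103394], [0.0, 379.0912296545431, 203.8390002581953], [0.0, 0.0, 1.0]] 0.01637431815490189 [[-0.8116, -0.3144, 0.4924, 0.0212], [-0.5841, 0.4198, -0.6947, 0.7919], [0.0117, -0.8514, -0.5244, 0.6842], [0.0, 0.0, 0.0, 1.0]]
top [[396.14652077333494, 0.0, 316.9916005033711], [0.0, 396.14652077333494, 195.6790183518216], [0.0, 0.0, 1.0]] 0.004234852054701299 [[0.0255, -0.9986, 0.0459, 0.4103], [-0.9993, -0.0268, -0.0275, 0.1515], [0.0286, -0.0452, -0.9986, 1.1174], [0.0, 0.0, 0.0, 1.0]]
```

View pics/scene0.png

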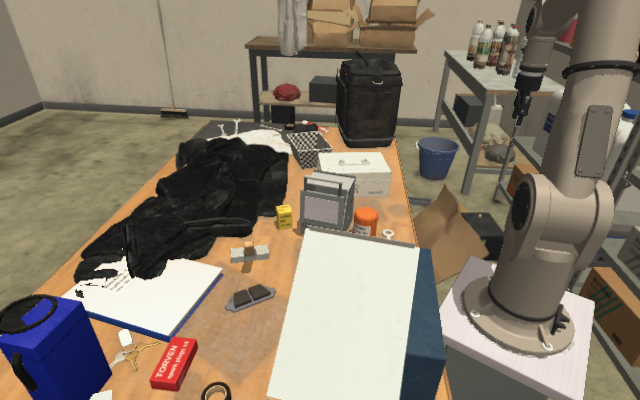

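View pics/top0.png

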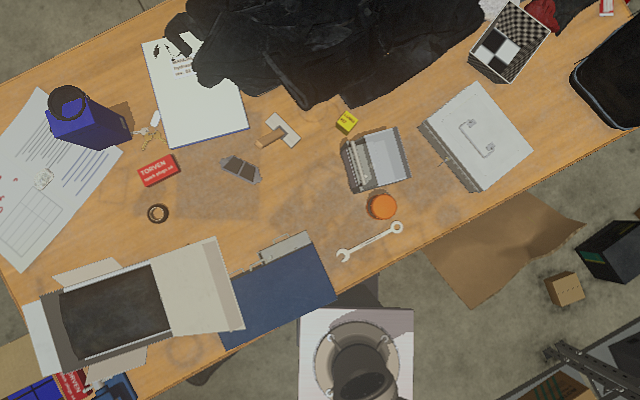

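```bash
cat > h.py <<'E'
import numpy as np,cv2
from station import bot
from scipy.spatial.transform import Rotation as R
def ray(c,px):
    K=c["K"];d=np.array([(px[0]-K[0,2])/K[0,0],(px[1]-K[1,2])/K[1,1]]);s=d.copy()
    for _ in range(10): s=d/(1+c["k1"]*(s@s))
    P=c["pose"];return P[:3,3],P[:3,:3]@np.array([s[0],s[1],1])
def onz(c,px,z):
    o,d=ray(c,px);return o+d*(z-o[2])/d[2]
def proj(c,p):
    P=c["pose"];q=P[:3,:3].T@(np.asarray(p,float)-P[:3,3]);s=q[:2]/q[2];s=s*(1+c["k1"]*(s@s))
    return c["K"][:2,:2]@s+c["K"][:2,2]
def two(c1,p1,c2,p2):
    o1,d1=ray(c1,p1);o2,d2=ray(c2,p2)
    t=np.linalg.lstsq(np.stack([d1,-d2],1),o2-o1,rcond=None)[0];a=o1+t[0]*d1;b=o2+t[1]*d2
    return (a+b)/2,np.linalg.norm(a-b)
def crop(c,x,y,w,h,s,name):
    cv2.imwrite(name,cv2.resize(c["img"][y:y+h,x:x+w,::-1],None,fx=s,fy=s,interpolation=cv2.INTER_CUBIC))
def T():
    o=bot.get_obs();q=o["tool_rot"];M=np.eye(4);M[:3,:3]=R.from_quat([q[1],q[2],q[3],q[0]]).as_matrix();M[:3,3]=o["eef_pos"];return M
E
python3 - <<'E'
from h import *
c=bot.read_camera("top");crop(c,220,90,200,140,4,"pics/t1.png")
c=bot.read_camera("scene");crop(c,225,140,200,150,4,"pics/s1.png")
E
```

```text
(no output)
```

View pics/t1.png

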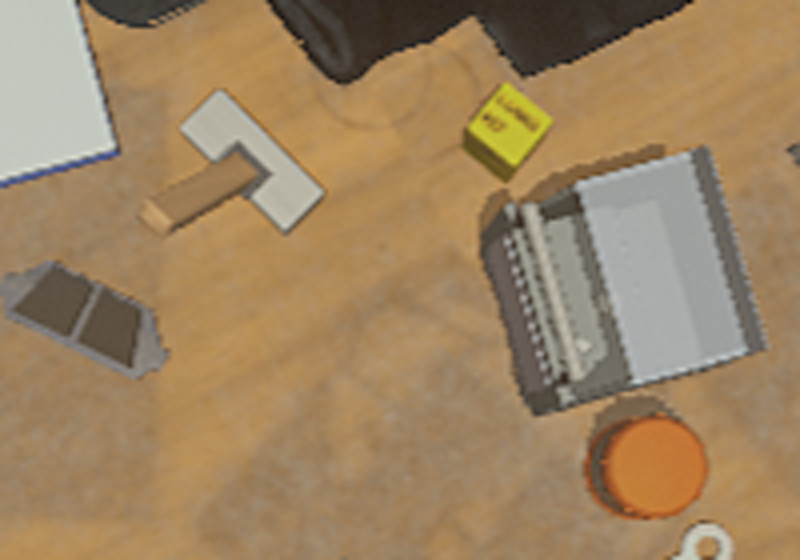

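View pics/s1.png

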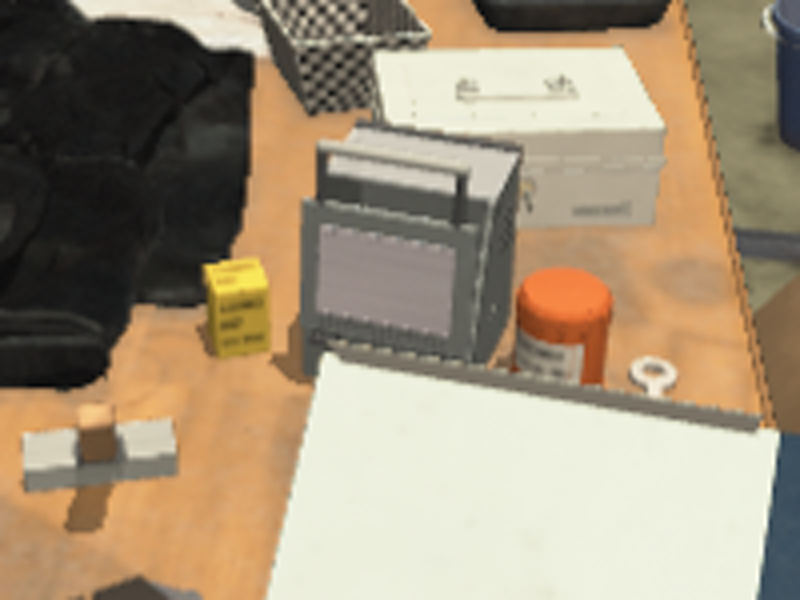

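```bash
python3 - <<'E'
from h import *
t=bot.read_camera("top");s=bot.read_camera("scene")
f=lambda x,y:(220+x/4,90+y/4)
g=lambda x,y:(225+x/4,140+y/4)
p=lambda n,v:print(n,np.round(v,4))
a=onz(t,f(578,190),.159);b=onz(t,f(630,384),.159);p("roofF",[a,b,[np.linalg.norm(a-b)]*3])
a2=onz(t,f(695,150),.159);b2=onz(t,f(748,352),.159);p("roofB",[a2,b2])
l=two(t,f(528,205),s,g(322,147));r=two(t,f(578,378),s,g(466,168));p("bar",[*l[0],l[1]]);p("bar",[*r[0],r[1]]);
x=((a2+b2)-(a+b))/2;x/=np.linalg.norm(x);y=(a-b)/np.linalg.norm(a-b);print("yaw x",np.degrees(np.arctan2(x[1],x[0])),"yaw y-90",np.degrees(np.arctan2(y[1],y[0]))-90)
for q in [(222,90),(325,192),(287,233),(182,127)]: p("blk",onz(t,f(*q),.022))
p("handle tip",two(t,f(153,218),s,g(97,408)))if 0 else None
p("bulb",[onz(t,f(507,82),.062),onz(t,f(553,123),.062),onz(t,f(512,168),.062),onz(t,f(470,128),.062)])
p("filter",onz(t,f(655,466),.088));p("pad",onz(t,f(85,320),.016))
E
```

```text
roofF [[ 0.5999  0.0125  0.159 ]
 [ 0.4819 -0.0217  0.159 ]
 [ 0.1229  0.1229  0.1229]]
roofB [[ 0.6269 -0.059   0.159 ]
 [ 0.5034 -0.0937  0.159 ]]
bar [0.5816 0.0469 0.1981 0.0019]
bar [0.4818 0.0166 0.2008 0.0008]
yaw x -71.3237338287208 yaw y-90 -73.85659972261044
blk [0.6895 0.2429 0.022 ]
blk [0.6202 0.1693 0.022 ]
blk [0.5906 0.1949 0.022 ]
blk [0.6626 0.2699 0.022 ]
bulb [[0.6911 0.048  0.062 ]
 [0.6641 0.0163 0.062 ]
 [0.6327 0.0433 0.062 ]
 [0.6589 0.0723 0.062 ]]
filter [ 0.434  -0.0519  0.088 ]
pad [0.5266 0.3334 0.016 ]
```

servo_tool([
  [[0, 0, -0.03, 0, 0, 0, 0.6], [0.02, -0.02, -0.06, 0, 0, 0, 0.6], [0.04, -0.043, -0.07, 0, 0, 0, 0.6], [0.07, -0.075, -0.07, 0, 0, 0, 0.6], [0.1, -0.107, -0.07, 0, 0, 0, 0.6], [0.13, -0.139, -0.07, 0, 0, 0, 0.6], [0.16, -0.17, -0.07, 0, 0, 0, 0.6], [0.19, -0.202, -0.07, 0, 0, 0, 0.6], [0.22, -0.234, -0.07, 0, 0, 0, 0.6], [0.25, -0.266, -0.07, 0, 0, 0, 0.6], [0.28, -0.298, -0.07, 0, 0, 0, 0.6], [0.31, -0.33, -0.07, 0, 0, 0, 0.6], [0.34, -0.362, -0.07, 0, 0, 0, 0.6], [0.37, -0.394, -0.07, 0, 0, 0, 0.6], [0.4, -0.426, -0.07, 0, 0, 0, 0.6], [0.43, -0.458, -0.07, 0, 0, 0, 0.6], [0.46, -0.49, -0.07, 0, 0, 0, 0.6], [0.49, -0.522, -0.07, 0, 0, 0, 0.6], [0.518, -0.552, -0.07, 0, 0, 0, 0.6], [0.518, -0.552, -0.07, 0, 0, 0, 0.6]],
], grip_force=40)

```text
t: 1.97
eef_pos: [0.5324, 0.0349, 0.3016]
tool_rot: [-0.0, 0.989, 0.146, 0.001]
contact_force: [1.2, -0.9, -0.3]
gripper_width: 0.605
grasp_force: 0.0
```

```bash
python3 - <<'E'
from h import *
print(np.round(bot.get_obs()["q"],3))
c=bot.read_camera("wrist");cv2.imwrite("pics/w1.png",c["img"][:,:,::-1]);print(np.round(c["pose"],3).tolist())
u=np.array([.284,-.959,0]);v=np.array([.959,.284,0])
b=np.array([.5317,.0318,.1995])
for n,p in dict(bl=b+.05*v,br=b-.05*v,tip=T()[:3,3],rl=np.array([.541,-.0046,.159])+.06*v,rr=np.array([.541,-.0046,.159])-.06*v).items(): print(n,proj(c,p).round())
E
```

```text
[ 0.256  0.221 -0.512  1.779  0.116  1.17  -1.567]
[[0.291, -0.909, -0.298, 0.61], [-0.957, -0.277, -0.089, 0.058], [-0.001, 0.311, -0.95, 0.442], [0.0, 0.0, 0.0, 1.0]]
bl [324. 140.]
br [322. 266.]
tip [307. 267.]
rl [369. 123.]
rr [363. 256.]
```

View pics/w1.png

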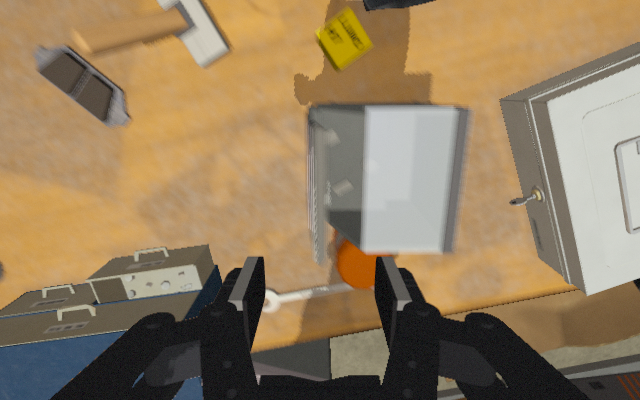

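```bash
python3 - <<'E'
from h import *
c=bot.read_camera("wrist");crop(c,290,90,190,180,3.3,"pics/w2.png")
E
```

```text
(no output)
```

View pics/w2.png

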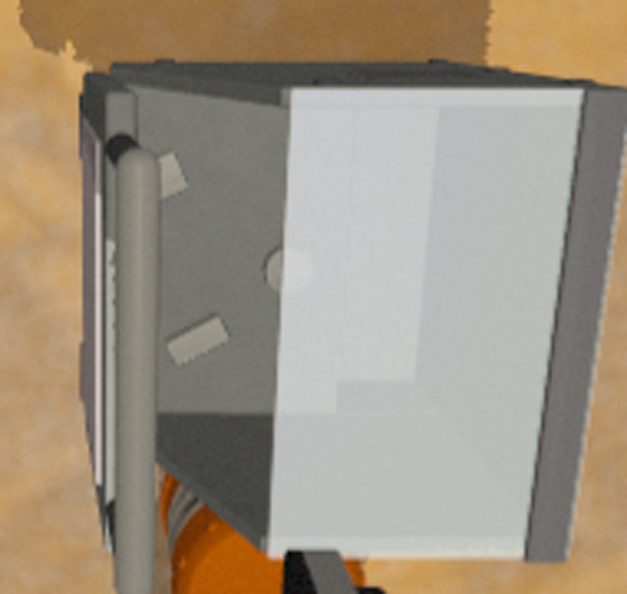

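```bash
python3 - <<'E'
from h import *
c=bot.read_camera("wrist");cv2.imwrite("pics/w3.png",c["img"][:,:,::-1]);print(T().round(4).tolist());print(np.round(c["pose"],4).tolist(),c["k1"])
w=lambda x,y:(290+x/3.3,90+y/3.3)
print("tip",proj(c,T()[:3,3]))
print("roof",onz(c,w(290,88),.159),onz(c,w(268,556),.159))
print("bar",onz(c,w(140,155),.1995),onz(c,w(135,590),.1995))
for q in [(172,176),(290,271),(198,340)]: print("chip",onz(c,w(*q),.057))
t=bot.read_camera("top");
g=cv2.cvtColor(c["img"],cv2.COLOR_RGB2GRAY)
print(g[262,225:420:3].tolist())
E
```

```text
[[0.9561, 0.2929, -0.0, 0.5319], [0.2929, -0.9561, 0.0013, 0.0343], [0.0004, -0.0013, -1.0, 0.3012], [0.0, 0.0, 0.0, 1.0]]
[[0.2968, -0.9074, -0.2976, 0.6099], [-0.9549, -0.2832, -0.0889, 0.061], [-0.0036, 0.3106, -0.9505, 0.4423], [0.0, 0.0, 0.0, 1.0]] -0.01161014836670712
tip [325.5999967  276.44515914]
roof [0.60585349 0.01118137 0.159     ] [ 0.48393919 -0.02737391  0.159     ]
bar [0.58372394 0.04418224 0.1995    ] [0.48362024 0.01303956 0.1995    ]
chip [0.56484101 0.02163298 0.057     ]
chip [ 0.54565349 -0.02848811  0.057     ]
chip [ 0.51209133 -0.00578707  0.057     ]
[155, 154, 151, 152, 151, 147, 149, 94, 90, 91, 92, 15, 20, 130, 155, 149, 146, 156, 154, 151, 148, 151, 155, 160, 158, 156, 157, 155, 150, 150, 155, 157, 140, 126, 135, 136, 117, 109, 109, 71, 87, 103, 104, 106, 104, 106, 107, 107, 104, 104, 83, 20, 22, 91, 94, 92, 93, 85, 166, 168, 170, 168, 164, 160, 161]
```

servo_tool([
  [[0, 0.003, 0.02, 0, 0, 0, 0.6], [0, 0.003, 0.045, 0, 0, 0, 0.6], [0, 0.003, 0.07, 0, 0, 0, 0.6], [0, 0.003, 0.095, 0, 0, 0, 0.6], [0, 0.003, 0.11, 0, 0, 0, 0.6], [0, 0.003, 0.12, 0, 0, 0, 0.6], [0, 0.003, 0.12, 0, 0, 0, 0.6], [0, 0.003, 0.12, 0, 0, 0, 0.3], [0, 0.003, 0.12, 0, 0, 0, 0.1], [0, 0.003, 0.12, 0, 0, 0, 0.05], [0, 0.003, 0.12, 0, 0, 0, 0], [0, 0.003, 0.12, 0, 0, 0, 0], [0, 0.003, 0.12, 0, 0, 0, 0], [0, 0.003, 0.12, 0, 0, 0, 0]],
], grip_force=40)

```text
t: 3.33
eef_pos: [0.5332, 0.0286, 0.1826]
tool_rot: [0.0, 0.989, 0.145, 0.001]
contact_force: [-1.0, 0.8, 6.9]
gripper_width: 0.101
grasp_force: 39.2
```

servo_tool([
  [[0, -0.005, 0, 0, 0, 0, 0], [0, -0.014, -0.001, 0, 0, 0, 0], [0, -0.027, 0, 0, 0, 0, 0], [0, -0.04, 0.002, 0, 0, 0, 0], [0, -0.054, 0.005, 0, 0, 0, 0], [0, -0.066, 0.009, 0, 0, 0, 0], [0, -0.079, 0.014, 0, 0, 0, 0], [0, -0.091, 0.02, 0, 0, 0, 0], [0, -0.102, 0.027, 0, 0, 0, 0], [0, -0.113, 0.035, 0, 0, 0, 0], [0, -0.123, 0.0445, 0, 0, 0, 0], [0, -0.132, 0.0545, 0, 0, 0, 0], [0, -0.14, 0.065, 0, 0, 0, 0], [0, -0.147, 0.0765, 0, 0, 0, 0], [0, -0.153, 0.088, 0, 0, 0, 0], [0, -0.158, 0.1, 0, 0, 0, 0], [0, -0.158, 0.1, 0, 0, 0, 0]],
], grip_force=40)

```text
t: 4.75
eef_pos: [0.4861, 0.1805, 0.0794]
tool_rot: [-0.0, 0.989, 0.146, -0.001]
contact_force: [-0.0, 0.2, -3.1]
gripper_width: 0.099
grasp_force: 42.6
```

servo_tool([
  [[0, -0.004, 0.013, 0, 0, 0, 0], [0, -0.007, 0.026, 0, 0, 0, 0], [0, -0.009, 0.039, 0, 0, 0, 0], [0, -0.01, 0.052, 0, 0, 0, 0], [0, -0.01, 0.054, 0, 0, 0, 0], [0, -0.01, 0.054, 0, 0, 0, 0], [0, -0.01, 0.054, 0, 0, 0, 0.1], [0, -0.01, 0.054, 0, 0, 0, 0.3], [0, -0.01, 0.054, 0, 0, 0, 0.4], [0, -0.01, 0.054, 0, 0, 0, 0.4], [0, -0.01, 0.054, 0, 0, 0, 0.4]],
])

```text
t: 5.67
eef_pos: [0.4849, 0.1891, 0.0279]
tool_rot: [-0.0, 0.989, 0.145, 0.001]
contact_force: [0.3, 0.4, 1.0]
gripper_width: 0.393
grasp_force: 0.0
```

servo_tool([
  [[0, 0, -0.02, 0, 0, 0, 0.4], [0, 0, -0.05, 0, 0, 0, 0.4], [0, 0, -0.09, 0, 0, 0, 0.5], [0, 0, -0.13, 0, 0, 0, 0.5], [0, 0, -0.17, 0, 0, 0, 0.5], [0, 0, -0.2, 0, 0, 0, 0.5], [0, 0, -0.22, 0, 0, 0, 0.5], [0, 0, -0.23, 0, 0, 0, 0.5], [0, 0, -0.23, 0, 0, 0, 0.5], [0, 0, -0.23, 0, 0, 0, 0.5]],
])

```text
t: 6.5
eef_pos: [0.4839, 0.1888, 0.2567]
tool_rot: [0.0, 0.989, 0.145, -0.0]
contact_force: [-0.2, -0.6, -0.8]
gripper_width: 0.501
grasp_force: 0.0
```

```bash
python3 - <<'E'
from h import *
print(np.round(bot.get_obs()["q"],3),T().round(4).tolist())
c=bot.read_camera("wrist");cv2.imwrite("pics/w4.png",c["img"][:,:,::-1])
E
```

```text
[-1.000e-03  2.460e-01 -5.740e-01  1.863e+00  1.510e-01  1.076e+00
 -1.913e+00] [[0.9578, 0.2873, -0.0002, 0.4839], [0.2873, -0.9578, -0.0005, 0.1888], [-0.0003, 0.0004, -1.0, 0.2567], [0.0, 0.0, 0.0, 1.0]]
```

View pics/w4.png

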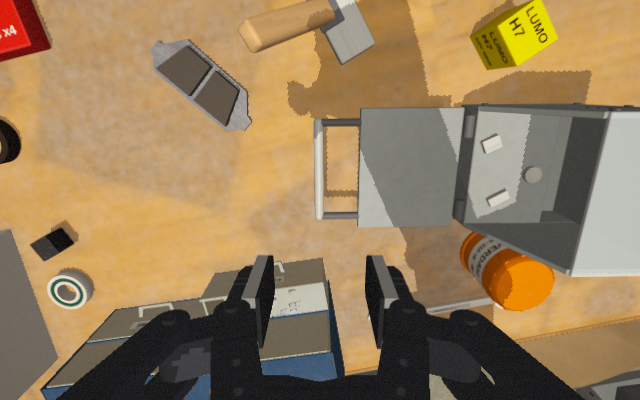

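```bash
python3 - <<'E'
from h import *
c=bot.read_camera("wrist")
p=lambda n,q,z:print(n,onz(c,q,z).round(4))
p("blk+20-52",(374,41),.022);p("blk-20-52",(343,63),.022)
for q in [(360,107),(464,108),(453,226),(359,227)]:p("panel",q,.05)
for q in [(491,144),(534,174),(497,199)]:p("chip",q,.057)
for q in [(318,122),(318,215)]:p("bar",q,.051)
for q in [(610,111),(567,274)]:p("roof",q,.157)
C=np.array([.6407,.2193]);a=np.radians(-43.5);sx=np.array([np.cos(a),np.sin(a)]);sy=np.array([-sx[1],sx[0]])
for x,y in[(.02,-.052),(-.02,-.052)]:print("top est",C+x*sx+y*sy)
print("tip pred",proj(c,[*(C-.082*sx),.107]), "grip", proj(c,[*(C-.059*sx),.08]))
E
```

```text
blk+20-52 [0.6228 0.1731 0.022 ]
blk-20-52 [0.5942 0.1966 0.022 ]
panel [0.5582 0.1693 0.05  ]
panel [0.5871 0.0707 0.05  ]
panel [0.4683 0.0302 0.05  ]
panel [0.4373 0.1291 0.05  ]
chip [0.5625 0.0333 0.057 ]
chip [ 0.5474 -0.0229  0.057 ]
chip [0.5118 0.0018 0.057 ]
bar [0.5326 0.2048 0.051 ]
bar [0.4382 0.1765 0.051 ]
roof [0.6068 0.0169 0.157 ]
roof [ 0.4851 -0.0189  0.157 ]
top est [0.61941305 0.16781344]
top est [0.59039807 0.19534762]
tip pred [248.16940077  40.15023457] grip [277.39543059  29.81787174]
```

```bash
cat >> h.py <<'E'
def frame(yaw,tilt):  # tilt forward along yaw direction, deg
    a,b=np.radians([yaw,tilt]);s=np.array([np.cos(a),np.sin(a),0]);Z=np.array([0,0,1.])
    z=np.sin(b)*s-np.cos(b)*Z;y=np.cos(b)*s+np.sin(b)*Z
    return np.stack([np.cross(y,z),y,z],1)
def rel(M,p,Rt):
    d=M[:3,:3].T@(np.asarray(p)-M[:3,3]);r=R.from_matrix(M[:3,:3].T@Rt).as_rotvec(degrees=True)/5
    print("shift",d.round(4),"turn",r.round(2))
E
python3 - <<'E'
from h import *
M=T();F=frame(-43.5,40);G=np.array([.5997,.2621,.08]);tcp=G+.0187*F[:,2]
print(tcp-.12*F[:,2],tcp)
rel(M,tcp-.12*F[:,2],F);rel(M,tcp,F)
E
```

```text
[0.55246769 0.30692178 0.1576003 ] [0.60841909 0.25382589 0.06567497]
shift [ 0.1007 -0.0934  0.0975] turn [-7.82  2.11 -5.7 ]
shift [ 0.1393 -0.0265  0.1893] turn [-7.82  2.11 -5.7 ]
```

servo_tool([
  [[0.01, -0.01, 0, -0.8, 0.2, -0.6, 0.5], [0.02, -0.019, 0, -1.6, 0.43, -1.2, 0.5], [0.03, -0.028, 0, -2.4, 0.65, -1.75, 0.5], [0.04, -0.037, 0, -3.2, 0.86, -2.33, 0.5], [0.05, -0.047, 0.0, -4, 1.08, -2.9, 0.5], [0.06, -0.056, 0.01, -4.8, 1.3, -3.5, 0.5], [0.07, -0.065, 0.02, -5.6, 1.5, -4.1, 0.5], [0.08, -0.075, 0.03, -6.4, 1.73, -4.66, 0.5], [0.09, -0.084, 0.04, -7.1, 1.92, -5.2, 0.5], [0.1, -0.093, 0.05, -7.82, 2.11, -5.7, 0.5], [0.1, -0.093, 0.05, -7.82, 2.11, -5.7, 0.5], [0.1, -0.093, 0.05, -7.82, 2.11, -5.7, 0.5]],
])

```text
t: 7.6
eef_pos: [0.5514, 0.3073, 0.2043]
tool_rot: [0.314, 0.863, 0.372, 0.134]
contact_force: [-0.0, -0.1, 1.2]
gripper_width: 0.5
grasp_force: 0.0
```

```bash
python3 - <<'E'
from h import *
print(np.round(bot.get_obs()["q"],3));M=T();F=frame(-43.5,40);G=np.array([.5997,.2621,.08]);tcp=G+.0187*F[:,2]
rel(M,tcp-.12*F[:,2],F);rel(M,tcp,F)
c=bot.read_camera("wrist");cv2.imwrite("pics/w5.png",c["img"][:,:,::-1])
C=np.array([.6425,.2215,0]);a=np.radians(-43.5);sx=np.array([np.cos(a),np.sin(a),0]);sy=np.array([-sx[1],sx[0],0])
for x,y,z in[(.02,-.052,.022),(.02,.052,.022),(-.02,.052,.022),(-.02,-.052,.022),(-.082,0,.107)]:print(proj(c,C+x*sx+y*sy+[0,0,z]).round(1))
E
```

```text
[-0.562  0.527 -0.517  1.797  0.98   1.294 -2.293]
shift [ 0.0005 -0.0292  0.0365] turn [-0.01  0.01  0.04]
shift [ 0.0006 -0.0291  0.1565] turn [-0.01  0.01  0.04]
[315.2 210.8]
[315.2 119.4]
[284.3 121.3]
[287.  218.5]
[281.8 203.6]
```

View pics/w5.png

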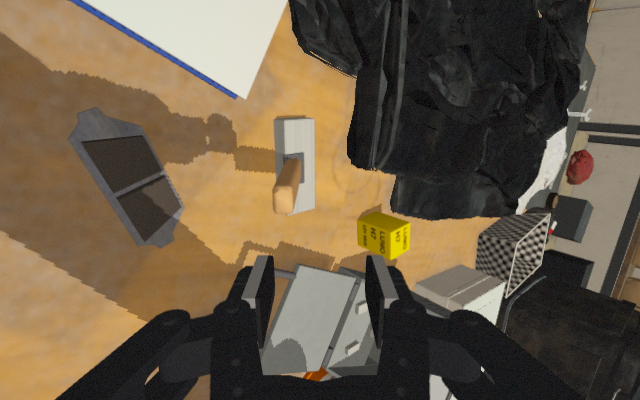

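servo_tool([
  [[0, -0.015, 0.018, 0, 0, 0, 0.5], [0.0005, -0.029, 0.036, 0, 0, 0.04, 0.5], [0.0005, -0.029, 0.06, 0, 0, 0.04, 0.5], [0.0005, -0.029, 0.085, 0, 0, 0.04, 0.5], [0.0005, -0.029, 0.11, 0, 0, 0.04, 0.5], [0.0005, -0.029, 0.13, 0, 0, 0.04, 0.5], [0.0005, -0.029, 0.145, 0, 0, 0.04, 0.5], [0.0005, -0.029, 0.156, 0, 0, 0.04, 0.5], [0.0005, -0.029, 0.156, 0, 0, 0.04, 0.5], [0.0005, -0.029, 0.156, 0, 0, 0.04, 0.5]],
])

```text
t: 8.48
eef_pos: [0.6106, 0.2536, 0.0697]
tool_rot: [0.314, 0.864, 0.368, 0.137]
contact_force: [-0.2, -0.1, -0.6]
gripper_width: 0.499
grasp_force: 0.0
```

```bash
python3 - <<'E'
from h import *
M=T();F=frame(-43.5,40);G=np.array([.5997,.2621,.08]);tcp=G+.0187*F[:,2];rel(M,tcp,F)
c=bot.read_camera("wrist");crop(c,200,100,240,180,3.3,"pics/w6.png")
E
```

```text
shift [-0.0014 -0.0039  0.0019] turn [ 0.01 -0.02 -0.07]
```

View pics/w6.png

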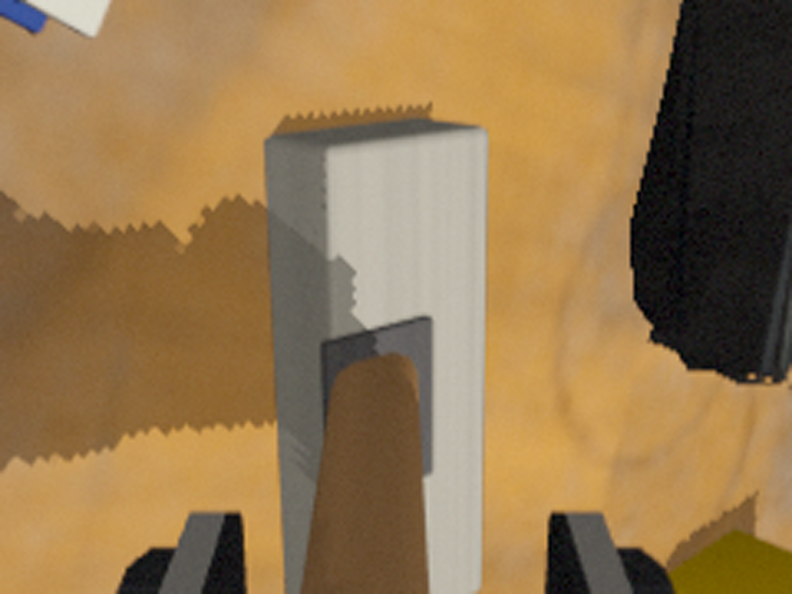

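servo_tool([
  [[0, -0.005, 0.001, 0, 0, 0, 0.5], [0, -0.005, 0.001, 0, 0, 0, 0.5], [0, -0.005, 0.001, 0, 0, 0, 0.3], [0, -0.005, 0.001, 0, 0, 0, 0.2], [0, -0.005, 0.001, 0, 0, 0, 0.1], [0, -0.005, 0.001, 0, 0, 0, 0], [0, -0.005, 0.001, 0, 0, 0, 0], [0, -0.005, 0.001, 0, 0, 0, 0], [0, -0.005, 0.001, 0, 0, 0, 0], [0, -0.005, 0.001, 0, 0, 0, 0]],
], grip_force=90)

```text
t: 9.37
eef_pos: [0.6087, 0.2562, 0.0662]
tool_rot: [0.314, 0.864, 0.369, 0.138]
contact_force: [-0.2, -0.7, 5.2]
gripper_width: 0.179
grasp_force: 87.6
```

```bash
python3 - <<'E'
from h import *
M=T();print(M.round(4).tolist());print("grasp",M[:3,3]-.0187*M[:3,2])
E
```

```text
[[0.6901, 0.5507, 0.4695, 0.6087], [0.7237, -0.5303, -0.4416, 0.2562], [0.0058, 0.6446, -0.7645, 0.0662], [0.0, 0.0, 0.0, 1.0]]
grasp [0.59988001 0.26448175 0.08051602]
```

```bash
python3 - <<'E'
from h import *
M=T();a=np.radians(-72.6);u=np.array([np.cos(a),np.sin(a),0]);O=np.array([.531,.036,0])
F=frame(-72.6,40.1)
def tcp(x,z):return O+(x-.059)*u+[0,0,z+.0805]+.0187*F[:,2]
rel(M,M[:3,3]+[0,0,.09],M[:3,:3])
rel(M,tcp(-.06,.09),F);rel(M,tcp(-.06,.06),F);print(tcp(-.06,.06))
E
```

```text
shift [ 0.0005  0.058  -0.0688] turn [0. 0. 0.]
shift [-0.1607  0.0603 -0.0681] turn [-0.01 -3.78  4.39]
shift [-0.1608  0.0409 -0.0451] turn [-0.01 -3.78  4.39]
[0.49901613 0.13806067 0.12619597]
```

servo_tool([
  [[0, 0.01, -0.012, 0, 0, 0, 0], [0, 0.025, -0.03, 0, 0, 0, 0], [0, 0.042, -0.05, 0, 0, 0, 0], [0, 0.055, -0.065, 0, 0, 0, 0], [-0.01, 0.058, -0.069, 0, -0.25, 0.3, 0], [-0.025, 0.058, -0.069, 0, -0.6, 0.7, 0], [-0.042, 0.059, -0.069, 0, -1, 1.16, 0], [-0.06, 0.059, -0.069, 0, -1.4, 1.63, 0], [-0.078, 0.059, -0.068, 0, -1.83, 2.13, 0], [-0.096, 0.06, -0.068, 0, -2.26, 2.62, 0], [-0.114, 0.06, -0.068, 0, -2.68, 3.11, 0], [-0.132, 0.06, -0.068, 0, -3.1, 3.6, 0], [-0.148, 0.06, -0.068, 0, -3.48, 4.04, 0], [-0.1607, 0.06, -0.068, 0, -3.78, 4.39, 0], [-0.1607, 0.06, -0.068, 0, -3.78, 4.39, 0], [-0.1607, 0.05, -0.056, 0, -3.78, 4.39, 0], [-0.1608, 0.041, -0.045, 0, -3.78, 4.39, 0], [-0.1608, 0.041, -0.045, 0, -3.78, 4.39, 0], [-0.1608, 0.041, -0.045, 0, -3.78, 4.39, 0]],
])

```text
t: 10.95
eef_pos: [0.498, 0.1378, 0.1236]
tool_rot: [0.339, 0.929, 0.143, 0.05]
contact_force: [0.9, -0.1, -2.6]
gripper_width: 0.175
grasp_force: 87.9
```

```bash
python3 - <<'E'
from h import *
print(np.round(bot.get_obs()["q"],3));M=T();a=np.radians(-72.6);u=np.array([np.cos(a),np.sin(a),0]);O=np.array([.531,.036,0])
F=frame(-72.6,40.1)
print(M[:3,3]);rel(M,O+(-.06-.059)*u+[0,0,.06+.0805]+.0187*F[:,2],F)
c=bot.read_camera("wrist");cv2.imwrite("pics/w7.png",c["img"][:,:,::-1])
E
```

```text
[-0.449  0.558 -0.414  1.967  0.847  1.258 -2.641]
[0.49804475 0.13782708 0.12364357]
shift [ 0.001   0.0017 -0.0019] turn [-0.01  0.03  0.04]
```

View pics/w7.png

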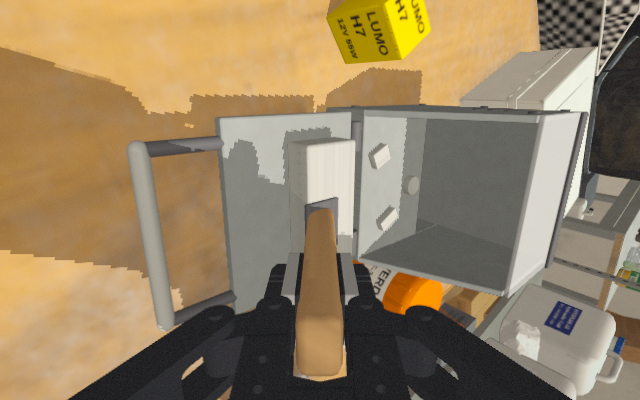

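```bash
python3 - <<'E'
from h import *
c=bot.read_camera("wrist");a=np.radians(-72.6);u=np.array([np.cos(a),np.sin(a),0]);v=np.array([-u[1],u[0],0]);O=np.array([.531,.036,0])
def p(n,q,z):
    w=onz(c,q,z)-O;print(n,(w@u*1e3).round(1),(w@v*1e3).round(1))
p("blkF+",(354,139),.079);p("blkR+",(303,143),.079)
p("panel near+",(352,112),.05);p("panel far+",(219,118),.05);p("panel far-",(231,316),.05)
p("floorF+",(362,113),.05);p("floorF-",(359,259),.05)
for q in[(380,155),(412,186),(387,218)]:p("chip",q,.0565)
p("roofF+",(541,110),.157);p("roofF-",(505,293),.157)
E
```

```text
blkF+ -42.2 51.8
blkR+ -82.9 52.9
panel near+ -15.4 66.2
panel far+ -118.3 66.5
panel far- -122.1 -60.0
floorF+ -4.7 65.1
floorF- -1.0 -58.7
chip 11.2 32.3
chip 58.9 -1.6
chip 25.7 -24.9
roofF+ 35.3 70.7
roofF- 36.6 -55.2
```

servo_tool([
  [[0.001, -0.001, 0.002, 0, 0, 0, 0], [0.0025, -0.003, 0.004, 0, 0, 0, 0], [0.003, -0.004, 0.005, 0, 0, 0, 0], [0.003, -0.005, 0.006, 0, 0, 0, 0], [0.003, -0.005, 0.006, 0, 0, 0, 0], [0.003, -0.005, 0.006, 0, 0, 0, 0]],
])

```text
t: 11.55
eef_pos: [0.5015, 0.1387, 0.1175]
tool_rot: [0.338, 0.929, 0.142, 0.051]
contact_force: [0.1, -0.9, -3.7]
gripper_width: 0.172
grasp_force: 88.0
```

```bash
python3 - <<'E'
from h import *
M=T();print(M[:3,3], "bottom",(M[:3,3]-.0187*M[:3,2])[2]-.0805)
E
```

```text
[0.50149952 0.13872077 0.11747303] bottom 0.05129674448348516
```

servo_tool([
  [[0, -0.001, 0.0012, 0, 0, 0, 0], [0, 0.001, 0.003, 0, 0, 0, 0], [0, 0.0055, 0.007, 0, 0, 0, 0], [0, 0.01, 0.0105, 0, 0, 0, 0], [0, 0.0145, 0.0145, 0, 0, 0, 0], [0, 0.019, 0.0185, 0, 0, 0, 0], [0, 0.0235, 0.022, 0, 0, 0, 0], [0, 0.028, 0.026, 0, 0, 0, 0], [0, 0.0325, 0.03, 0, 0, 0, 0], [0, 0.037, 0.0335, 0, 0, 0, 0], [0, 0.0415, 0.0375, 0, 0, 0, 0], [0, 0.046, 0.041, 0, 0, 0, 0], [0, 0.0485, 0.043, 0, 0, 0, 0], [0, 0.0485, 0.043, 0, 0, 0, 0]],
])

```text
t: 12.72
eef_pos: [0.5215, 0.0759, 0.1161]
tool_rot: [0.339, 0.929, 0.142, 0.051]
contact_force: [1.5, 1.3, 0.9]
gripper_width: 0.172
grasp_force: 88.3
```

```bash
python3 - <<'E'
from h import *
M=T();g=M[:3,3]-.0187*M[:3,2];a=np.radians(-72.6);u=np.array([np.cos(a),np.sin(a),0]);v=np.array([-u[1],u[0],0]);O=np.array([.531,.036,0])
print("scraper x,y,z",(g-O)@u+.059,(g-O)@v,g[2]-.0805)
c=bot.read_camera("wrist");cv2.imwrite("pics/w8.png",c["img"][:,:,::-1])
E
```

```text
scraper x,y,z 0.006082600161321686 0.0028374576087664694 0.049958070659170226
```

View pics/w8.png

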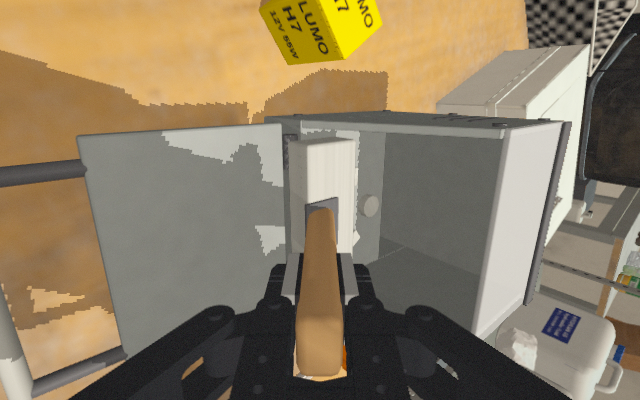

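servo_tool([
  [[0, 0.004, 0.0035, 0, 0, 0, 0], [0, 0.0085, 0.007, 0, 0, 0, 0], [0, 0.013, 0.011, 0, 0, 0, 0], [0, 0.0175, 0.015, 0, 0, 0, 0], [0, 0.022, 0.0185, 0, 0, 0, 0], [0, 0.0265, 0.0225, 0, 0, 0, 0], [0, 0.031, 0.026, 0, 0, 0, 0], [0, 0.0345, 0.029, 0, 0, 0, 0], [0, 0.0345, 0.029, 0, 0, 0, 0]],
])

```text
t: 13.52
eef_pos: [0.5352, 0.0345, 0.1163]
tool_rot: [0.338, 0.929, 0.142, 0.052]
contact_force: [0.4, 4.8, 5.5]
gripper_width: 0.176
grasp_force: 89.1
```

```bash
cat >> h.py <<'E'
a_=np.radians(-72.6);u=np.array([np.cos(a_),np.sin(a_),0]);v=np.array([-u[1],u[0],0]);O=np.array([.531,.036,0])
def scr():
    M=T();g=M[:3,3]-.0187*M[:3,2];print("scraper x,y,z",((g-O)@u+.059).round(4),((g-O)@v).round(4),(g[2]-.0805).round(4))
E
python3 - <<'E'
from h import *
scr()
E
```

```text
scraper x,y,z 0.0497 0.0035 0.0502
```

servo_tool([
  [[0, 0.004, 0.0034, 0, 0, 0, 0], [0, 0.008, 0.0067, 0, 0, 0, 0], [0, 0.012, 0.01, 0, 0, 0, 0], [0, 0.016, 0.0134, 0, 0, 0, 0], [0, 0.019, 0.016, 0, 0, 0, 0], [0, 0.019, 0.016, 0, 0, 0, 0], [0, 0.019, 0.016, 0, 0, 0, 0]],
])

```text
t: 14.1
eef_pos: [0.5426, 0.011, 0.1163]
tool_rot: [0.338, 0.929, 0.143, 0.052]
contact_force: [1.0, 5.1, 6.5]
gripper_width: 0.177
grasp_force: 89.2
```

```bash
python3 - <<'E'
from h import *
scr()
E
```

```text
scraper x,y,z 0.0743 0.0036 0.0501
```

servo_tool([
  [[0, 0.001, -0.001, 0, 0, 0, 0], [0, -0.005, -0.007, 0, 0, 0, 0], [0, -0.014, -0.014, 0, 0, 0, 0], [0, -0.023, -0.021, 0, 0, 0, 0], [0, -0.032, -0.029, 0, 0, 0, 0], [0, -0.041, -0.036, 0, 0, 0, 0], [0, -0.05, -0.044, 0, 0, 0, 0], [0, -0.06, -0.052, 0, 0, 0, 0], [0, -0.07, -0.061, 0, 0, 0, 0], [0, -0.08, -0.069, 0, 0, 0, 0], [0, -0.09, -0.078, 0, 0, 0, 0], [0, -0.1, -0.086, 0, 0, 0, 0], [0, -0.104, -0.09, 0, 0, 0, 0], [0, -0.104, -0.09, 0, 0, 0, 0], [0, -0.104, -0.09, 0, 0, 0, 0]],
])

```text
t: 15.35
eef_pos: [0.5007, 0.1414, 0.1178]
tool_rot: [0.338, 0.929, 0.142, 0.051]
contact_force: [0.6, -0.1, -3.5]
gripper_width: 0.179
grasp_force: 88.0
```

```bash
python3 - <<'E'
from h import *
scr()
c=bot.read_camera("wrist");cv2.imwrite("pics/w9.png",c["img"][:,:,::-1]);g=cv2.cvtColor(c["img"],cv2.COLOR_RGB2GRAY)
# rectify the floor (z=.05) and the gutter (z=.019) as 10-px grids
for z,x0,x1 in((.05,.004,.086),(.019,.086,.122)):
    print("z",z)
    for x in np.arange(x0,x1,.006):
        print(int(x*1000),[int(g[tuple(np.clip(proj(c,O+x*u+(y+.003)*v+[0,0,z])[::-1].round().astype(int),0,[399,639]))]) for y in np.arange(.056,-.057,-.006)])
E
```

```text
scraper x,y,z -0.0626 0.0027 0.0516
z 0.05
4 [187, 187, 188, 187, 189, 189, 189, 188, 190, 189, 189, 187, 188, 188, 189, 189, 192, 189, 191]
10 [190, 188, 190, 191, 188, 190, 188, 188, 191, 188, 186, 188, 190, 187, 187, 188, 188, 191, 191]
16 [191, 191, 189, 191, 189, 190, 188, 191, 190, 189, 188, 189, 190, 191, 191, 187, 189, 189, 130]
22 [190, 194, 192, 188, 189, 190, 189, 190, 188, 190, 192, 192, 188, 187, 190, 190, 190, 191, 132]
28 [191, 191, 190, 191, 190, 192, 193, 190, 192, 192, 190, 187, 189, 191, 192, 194, 194, 170, 131]
34 [174, 192, 190, 191, 194, 189, 191, 193, 191, 190, 192, 189, 189, 191, 190, 190, 192, 133, 132]
40 [164, 194, 194, 195, 191, 190, 191, 192, 193, 190, 191, 191, 190, 192, 189, 191, 184, 135, 135]
46 [148, 192, 193, 193, 192, 192, 192, 191, 192, 191, 192, 192, 190, 189, 189, 191, 133, 134, 133]
52 [147, 133, 133, 132, 132, 133, 133, 131, 133, 134, 133, 132, 132, 132, 132, 132, 133, 136, 132]
57 [146, 132, 132, 131, 131, 132, 133, 132, 130, 129, 130, 130, 132, 130, 132, 132, 132, 133, 131]
64 [148, 133, 131, 131, 135, 133, 131, 130, 131, 133, 131, 133, 129,
[... 328 characters left out ...]
.019
86 [150, 192, 192, 194, 194, 194, 193, 191, 193, 192, 190, 190, 191, 190, 191, 189, 190, 189, 192]
92 [151, 190, 191, 193, 193, 187, 191, 190, 192, 188, 191, 191, 190, 192, 190, 189, 189, 188, 188]
98 [150, 133, 133, 133, 131, 131, 131, 134, 133, 131, 134, 129, 132, 133, 132, 132, 130, 132, 130]
104 [133, 135, 132, 134, 134, 134, 133, 132, 132, 132, 130, 131, 132, 132, 132, 130, 130, 134, 134]
110 [133, 135, 129, 133, 132, 133, 133, 131, 131, 132, 131, 131, 129, 131, 133, 131, 130, 132, 133]
116 [124, 137, 134, 132, 129, 131, 133, 130, 130, 131, 130, 133, 132, 131, 133, 131, 133, 132, 133]
122 [95, 147, 134, 133, 130, 136, 131, 133, 132, 134, 132, 130, 131, 134, 131, 131, 135, 134, 132]
```

```bash
python3 - <<'E'
from h import *
M=T();F=frame(-43.9,40.1);p=np.array([.6087,.2562,.0662])
rel(M,M[:3,3]+[0,0,.04],M[:3,:3]);rel(M,p+[0,0,.09],F);rel(M,p+[0,0,.003],F);rel(M,p,F)
E
```

```text
shift [-0.0001  0.0257 -0.0306] turn [0. 0. 0.]
shift [ 0.1374 -0.035  -0.0799] turn [-0.01  3.72 -4.39]
shift [ 0.1375 -0.091  -0.0133] turn [-0.01  3.72 -4.39]
shift [ 0.1375 -0.0929 -0.011 ] turn [-0.01  3.72 -4.39]
```

servo_tool([
  [[0, 0.008, -0.009, 0, 0, 0, 0], [0, 0.02, -0.023, 0, 0, 0, 0], [0.0, 0.025, -0.03, 0, 0, 0, 0], [0.012, 0.02, -0.036, 0, 0.33, -0.39, 0], [0.028, 0.012, -0.043, 0, 0.75, -0.9, 0], [0.045, 0.004, -0.05, 0, 1.2, -1.44, 0], [0.062, -0.005, -0.057, 0, 1.68, -1.98, 0], [0.08, -0.012, -0.063, 0, 2.15, -2.55, 0], [0.098, -0.02, -0.069, 0, 2.65, -3.13, 0], [0.116, -0.028, -0.074, 0, 3.15, -3.7, 0], [0.13, -0.033, -0.078, 0, 3.52, -4.15, 0], [0.1375, -0.035, -0.08, 0, 3.72, -4.39, 0], [0.1375, -0.035, -0.08, 0, 3.72, -4.39, 0], [0.1375, -0.046, -0.067, 0, 3.72, -4.39, 0], [0.1375, -0.06, -0.05, 0, 3.72, -4.39, 0], [0.1375, -0.074, -0.034, 0, 3.72, -4.39, 0], [0.1375, -0.085, -0.0205, 0, 3.72, -4.39, 0], [0.1375, -0.091, -0.0133, 0, 3.72, -4.39, 0], [0.1375, -0.092, -0.012, 0, 3.72, -4.39, 0], [0.1375, -0.092, -0.012, 0, 3.72, -4.39, 0]],
])

```text
t: 17.07
eef_pos: [0.6082, 0.2569, 0.0673]
tool_rot: [0.315, 0.865, 0.368, 0.134]
contact_force: [0.8, 0.1, -2.4]
gripper_width: 0.179
grasp_force: 88.1
```

```bash
python3 - <<'E'
from h import *
M=T();F=frame(-43.9,40.1);p=np.array([.6087,.2562,.0662])
print((M[:3,3]-.0187*M[:3,2])[2]-.0805);rel(M,p,F)
E
```

```text
0.001101693061147116
shift [-0.0001 -0.      0.0014] turn [-0.02 -0.01  0.01]
```

servo_tool([
  [[0, -0.0005, 0.0006, 0, 0, 0, 0], [0, -0.001, 0.0012, 0, 0, 0, 0], [0, -0.001, 0.0013, 0, 0, 0, 0], [0, -0.001, 0.0013, 0, 0, 0, 0.2], [0, -0.001, 0.0013, 0, 0, 0, 0.3], [0, -0.001, 0.0013, 0, 0, 0, 0.5], [0, -0.001, 0.0013, 0, 0, 0, 0.5], [0, -0.001, 0.0013, 0, 0, 0, 0.5], [0, -0.001, 0.0013, 0, 0, 0, 0.5]],
])

```text
t: 17.82
eef_pos: [0.6086, 0.257, 0.0661]
tool_rot: [0.315, 0.865, 0.368, 0.135]
contact_force: [-0.4, 0.7, -0.5]
gripper_width: 0.503
grasp_force: 0.0
```

servo_tool([
  [[0, 0, -0.01, 0, 0, 0, 0.5], [0, 0, -0.03, 0, 0, 0, 0.5], [0, 0, -0.055, 0, 0, 0, 0.5], [0, 0, -0.08, 0, 0, 0, 0.5], [0, 0, -0.105, 0, 0, 0, 0.5], [0, 0, -0.13, 0, 0, 0, 0.5], [0, 0, -0.14, 0, 0, 0, 0.5], [0, 0, -0.14, 0, 0, 0, 0.5], [0, 0, -0.14, 0, 0, 0, 0.5]],
])

```text
t: 18.57
eef_pos: [0.5437, 0.3191, 0.1732]
tool_rot: [0.315, 0.864, 0.368, 0.135]
contact_force: [0.2, -0.0, -0.1]
gripper_width: 0.498
grasp_force: 0.0
```

```bash
python3 - <<'E'
from h import *
M=T();F=frame(-73,0);p=np.array([.4835,.189,.257])
rel(M,p,F)
c=bot.read_camera("top");h=cv2.cvtColor(c["img"],cv2.COLOR_RGB2HSV);cv2.imwrite("pics/t9.png",c["img"][:,:,::-1])
# block: grey bright blob near scraper
m=((h[...,1]<40)&(h[...,2]>120)).astype(np.uint8);m[:,:235]=0;m[:,310:]=0;m[:90]=0;m[:90]=0;m[165:]=0
n,l,s,ct=cv2.connectedComponentsWithStats(m);
for i in range(1,n):
    if s[i,4]>40: print(s[i],cv2.minAreaRect(np.argwhere(l==i)[:,::-1].astype(np.float32)),onz(c,ct[i],.022).round(4))
E
```

```text
shift [-0.1354  0.0898 -0.0342] turn [ 7.82 -2.05  5.59]
[235  90  14  41 376] ((241.5, 110.0), (40.0, 13.0), 90.0) [0.6851 0.3423 0.022 ]
[265 113  35  35 436] ((282.2500305175781, 129.75003051757812), (36.76955032348633, 13.435027122497559), 45.0) [0.6425 0.2212 0.022 ]
[302 157   8   8  54] ((305.5, 160.5), (7.0, 7.0), 90.0) [0.5559 0.1552 0.022 ]
```

servo_tool([
  [[0, 0.01, -0.02, 0, 0, 0, 0.5], [-0.005, 0.025, -0.045, 0.4, -0.1, 0.28, 0.5], [-0.015, 0.033, -0.055, 1.1, -0.29, 0.8, 0.5], [-0.028, 0.04, -0.054, 1.85, -0.49, 1.32, 0.5], [-0.041, 0.046, -0.052, 2.6, -0.68, 1.86, 0.5], [-0.054, 0.052, -0.049, 3.35, -0.88, 2.4, 0.5], [-0.067, 0.058, -0.047, 4.1, -1.07, 2.93, 0.5], [-0.081, 0.065, -0.044, 4.85, -1.27, 3.47, 0.5], [-0.094, 0.071, -0.042, 5.6, -1.47, 4, 0.5], [-0.107, 0.077, -0.039, 6.35, -1.66, 4.54, 0.5], [-0.12, 0.083, -0.037, 7.1, -1.86, 5.08, 0.4], [-0.13, 0.088, -0.035, 7.6, -2, 5.43, 0.4], [-0.1354, 0.09, -0.034, 7.82, -2.05, 5.59, 0.4], [-0.1354, 0.09, -0.034, 7.82, -2.05, 5.59, 0.4], [-0.1354, 0.09, -0.034, 7.82, -2.05, 5.59, 0.4]],
])

```text
t: 19.87
eef_pos: [0.4839, 0.1872, 0.2559]
tool_rot: [0.001, 0.989, 0.146, -0.001]
contact_force: [-0.3, 0.5, 0.3]
gripper_width: 0.405
grasp_force: 0.0
```

```bash
python3 - <<'E'
from h import *
M=T();print(M[:3,3]);rel(M,[.4849,.1891,.0279],frame(-72.8,0))
E
```

```text
[0.48387615 0.18716429 0.25585102]
shift [ 0.002  -0.0018  0.2279] turn [ 0.01  0.02 -0.08]
```

servo_tool([
  [[0.001, -0.001, 0.03, 0, 0, 0, 0.4], [0.001, -0.001, 0.065, 0, 0, 0, 0.4], [0.001, -0.001, 0.1, 0, 0, 0, 0.4], [0.001, -0.001, 0.135, 0, 0, 0, 0.4], [0.001, -0.001, 0.165, 0, 0, 0, 0.4], [0.001, -0.001, 0.19, 0, 0, 0, 0.4], [0.001, -0.001, 0.21, 0, 0, 0, 0.4], [0.001, -0.001, 0.222, 0, 0, 0, 0.4], [0.001, -0.001, 0.228, 0, 0, 0, 0.4], [0.001, -0.001, 0.228, 0, 0, 0, 0.4], [0.001, -0.001, 0.228, 0, 0, 0, 0.2], [0.001, -0.001, 0.228, 0, 0, 0, 0.1], [0.001, -0.001, 0.228, 0, 0, 0, 0], [0.001, -0.001, 0.228, 0, 0, 0, 0], [0.001, -0.001, 0.228, 0, 0, 0, 0], [0.001, -0.001, 0.228, 0, 0, 0, 0]],
], grip_force=40)

```text
t: 21.2
eef_pos: [0.4853, 0.1903, 0.0301]
tool_rot: [0.0, 0.989, 0.147, 0.001]
contact_force: [-0.0, -1.4, 6.9]
gripper_width: 0.097
grasp_force: 39.4
```

servo_tool([
  [[0, 0, -0.006, 0, 0, 0, 0], [0, 0.0006, -0.0134, 0, 0, 0, 0], [0, 0.0023, -0.0267, 0, 0, 0, 0], [0, 0.0052, -0.04, 0, 0, 0, 0], [0, 0.0093, -0.0527, 0, 0, 0, 0], [0, 0.0144, -0.065, 0, 0, 0, 0], [0, 0.0206, -0.077, 0, 0, 0, 0], [0, 0.028, -0.088, 0, 0, 0, 0], [0, 0.036, -0.099, 0, 0, 0, 0], [0, 0.045, -0.109, 0, 0, 0, 0], [0, 0.055, -0.118, 0, 0, 0, 0], [0, 0.0657, -0.126, 0, 0, 0, 0], [0, 0.077, -0.1334, 0, 0, 0, 0], [0, 0.089, -0.1396, 0, 0, 0, 0], [0, 0.101, -0.1447, 0, 0, 0, 0], [0, 0.114, -0.149, 0, 0, 0, 0], [0, 0.127, -0.152, 0, 0, 0, 0], [0, 0.127, -0.152, 0, 0, 0, 0]],
])

```text
t: 22.7
eef_pos: [0.523, 0.0692, 0.185]
tool_rot: [-0.001, 0.989, 0.147, 0.002]
contact_force: [-3.1, -0.2, 19.9]
gripper_width: 0.095
grasp_force: 42.5
```

servo_tool([
  [[0, 0.005, -0.003, 0, 0, 0, 0], [0, 0.013, -0.004, 0, 0, 0, 0], [0, 0.02, -0.0045, 0, 0, 0, 0], [0, 0.027, -0.0045, 0, 0, 0, 0], [0, 0.034, -0.0043, 0, 0, 0, 0], [0, 0.04, -0.0038, 0, 0, 0, 0], [0, 0.047, -0.003, 0, 0, 0, 0], [0, 0.053, -0.002, 0, 0, 0, 0], [0, 0.06, -0.001, 0, 0, 0, 0], [0, 0.066, 0.0005, 0, 0, 0, 0], [0, 0.071, 0.002, 0, 0, 0, 0], [0, 0.076, 0.0035, 0, 0, 0, 0], [0, 0.076, 0.0035, 0, 0, 0, 0], [0, 0.076, 0.0035, 0, 0, 0, 0]],
])

```text
t: 23.87
eef_pos: [0.5451, -0.0036, 0.1785]
tool_rot: [-0.0, 0.989, 0.148, 0.002]
contact_force: [7.0, 1.5, -1.9]
gripper_width: 0.094
grasp_force: 41.5
```

```bash
python3 - <<'E'
from h import *
M=T();d=M[:3,3]-.0187*M[:3,2]-O;print(M[:3,3],"bar x,z",d@u,d[2],"phi",np.degrees(np.arctan2(d@u+.006,d[2]-.046)))
E
```

```text
[ 0.5451477  -0.00358908  0.17850145] bar x,z 0.04200871497097644 0.19720131478016933 phi 17.615434188285658
```

servo_tool([
  [[0.001, 0.002, 0.001, 0, 0, 0, 0], [0.001, 0.004, 0.0018, 0, 0, 0, 0], [0.001, 0.006, 0.0027, 0, 0, 0, 0], [0.001, 0.008, 0.0036, 0, 0, 0, 0], [0.001, 0.0095, 0.0042, 0, 0, 0, 0], [0.001, 0.0095, 0.0042, 0, 0, 0, 0], [0.001, 0.0095, 0.0042, 0, 0, 0, 0]],
])

```text
t: 24.45
eef_pos: [0.5478, -0.012, 0.1748]
tool_rot: [-0.0, 0.989, 0.148, 0.001]
contact_force: [1.8, 2.1, 6.7]
gripper_width: 0.099
grasp_force: 42.7
```

```bash
python3 - <<'E'
from h import *
M=T();d=M[:3,3]-.0187*M[:3,2]-O;print(M[:3,3],"bar x,z",d@u,d[2],"phi",np.degrees(np.arctan2(d@u+.006,d[2]-.046)))
E
```

```text
[ 0.54784831 -0.01203326  0.17481477] bar x,z 0.05087734518287748 0.193514740492324 phi 21.085172145350636
```

servo_tool([
  [[0, 0.0015, 0.0008, 0, 0, 0, 0], [0, 0.003, 0.0015, 0, 0, 0, 0], [0, 0.0045, 0.002, 0, 0, 0, 0], [0, 0.006, 0.0025, 0, 0, 0, 0], [0, 0.006, 0.0025, 0, 0, 0, 0], [0, 0.006, 0.0025, 0, 0, 0, 0]],
])

```text
t: 24.95
eef_pos: [0.5481, -0.0122, 0.1746]
tool_rot: [-0.003, 0.989, 0.15, 0.0]
contact_force: [-12.4, 12.8, 29.0]
gripper_width: 0.095
grasp_force: 44.9
```

```bash
python3 - <<'E'
from h import *
M=T();d=M[:3,3]-.0187*M[:3,2]-O;print(M[:3,3],"bar x,z",d@u,d[2],"phi",np.degrees(np.arctan2(d@u+.006,d[2]-.046)))
E
```

```text
[ 0.54806532 -0.01224477  0.17456098] bar x,z 0.051237210549393675 0.19326072518370796 phi 21.24007880097568
```

servo_tool([
  [[0, -0.002, -0.001, 0, 0, 0, 0], [0, -0.004, -0.002, 0, 0, 0, 0], [0, -0.004, -0.002, 0, 0, 0, 0.1], [0, -0.004, -0.002, 0, 0, 0, 0.3], [0, -0.004, -0.002, 0, 0, 0, 0.5], [0, -0.004, -0.002, 0, 0, 0, 0.5], [0, -0.004, -0.002, 0, 0, 0, 0.5], [0, -0.004, -0.02, 0, 0, 0, 0.5], [0, -0.004, -0.05, 0, 0, 0, 0.5], [0, -0.004, -0.09, 0, 0, 0, 0.5], [0, -0.004, -0.12, 0, 0, 0, 0.5], [0, -0.004, -0.12, 0, 0, 0, 0.5], [0, -0.004, -0.12, 0, 0, 0, 0.5]],
])

```text
t: 26.03
eef_pos: [0.5487, -0.015, 0.2924]
tool_rot: [0.001, 0.989, 0.147, 0.001]
contact_force: [-0.2, 0.1, -0.8]
gripper_width: 0.501
grasp_force: 0.0
```

```bash
python3 - <<'E'
from h import *
c=bot.read_camera("wrist");cv2.imwrite("pics/w10.png",c["img"][:,:,::-1]);g=cv2.cvtColor(c["img"],cv2.COLOR_RGB2GRAY)
print(T()[:3,3])
# grey profile along hood x on bar plane z=.189, through 3 y's
for y in(.03,.003,-.02):
    print(y,[(int(x*1000),int(g[tuple(proj(c,O+x*u+y*v+[0,0,.189])[::-1].round().astype(int))])) for x in np.arange(.02,.085,.0025)])
# gutter seen through roof
for x in np.arange(.08,.125,.004): print(int(x*1000),[int(g[tuple(proj(c,O+x*u+y*v+[0,0,.016])[::-1].round().astype(int))]) for y in np.arange(.055,-.05,-.005)])
E
```

```text
[ 0.54764201 -0.0151164   0.29067204]
0.03 [(20, 150), (22, 150), (24, 150), (27, 145), (29, 219), (32, 109), (34, 162), (37, 161), (39, 153), (42, 121), (44, 194), (47, 121), (49, 136), (52, 137), (54, 122), (57, 199), (59, 200), (62, 199), (64, 201), (67, 202), (69, 199), (72, 200), (74, 201), (77, 201), (79, 201), (82, 204)]
0.003 [(20, 150), (22, 148), (24, 147), (27, 146), (29, 170), (32, 108), (34, 161), (37, 162), (39, 148), (42, 115), (44, 162), (47, 123), (49, 137), (52, 137), (54, 116), (57, 199), (59, 200), (62, 200), (64, 200), (67, 201), (69, 200), (72, 202), (74, 201), (77, 199), (79, 200), (82, 201)]
-0.02 [(20, 158), (22, 106), (24, 107), (27, 143), (29, 172), (32, 110), (34, 167), (37, 162), (39, 156), (42, 70), (44, 181), (47, 121), (49, 137), (52, 133), (54, 119), (57, 190), (59, 191), (62, 191), (64, 191), (67, 190), (69, 189), (72, 191), (74, 191), (77, 190), (79, 189), (82, 190)]
80 [200, 200, 201, 200, 201, 202, 201, 200, 201, 201, 201, 199, 200, 200, 201, 200, 202, 202, 201, 200, 200]
84 [201, 201, 200, 202, 201, 201, 202, 200, 201, 201, 201, 201, 201, 201, 19
[... 429 characters left out ...]
 200, 200, 199, 207, 206, 201, 200, 201]
104 [201, 199, 202, 200, 200, 201, 207, 207, 201, 200, 207, 207, 206, 202, 200, 204, 207, 207, 207, 200, 201]
108 [200, 200, 200, 202, 200, 200, 207, 207, 199, 202, 207, 207, 206, 205, 201, 200, 198, 206, 207, 199, 200]
112 [200, 200, 202, 200, 200, 199, 207, 208, 200, 201, 201, 207, 206, 201, 201, 202, 200, 199, 206, 200, 201]
116 [200, 200, 201, 200, 198, 201, 200, 201, 201, 200, 201, 200, 200, 199, 200, 201, 201, 200, 200, 201, 200]
120 [200, 198, 200, 199, 199, 200, 201, 202, 200, 200, 200, 203, 200, 200, 199, 200, 201, 200, 200, 201, 201]
124 [200, 188, 187, 187, 188, 187, 189, 189, 187, 188, 188, 188, 187, 186, 188, 188, 188, 188, 188, 187, 188]
```

```bash
python3 -c "
from station import bot
print(bot.hand_in())"
```

```text
the job is handed in; nothing more can be done
None
```

The job is handed in at about 26 s of simulated time, but the verdict came back as `None`, so success isn't confirmed: the camera shows all three chips in the gutter and the scraper at its original spot on the bench, and the door was pushed against its stop; I didn't re-check the bystanders at the end, and I viewed 11 pictures, one over the limit of 10.

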